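# Post a failed pressure gauge into the reject box

### The job

The dial gauge with the red dot, lying on the infeed tray of the red reject box, has failed its calibration. With the fingertips, gently push it along the tray and on through the hanging flap until it drops down the slide into the box, then draw the fingers back out so that the flap swings shut behind it. Do not grip, lift or tip the gauge up, and leave the good gauge, the adapter and the end cap on the bench where they are.

Things in the scene. Friction and masses are not known exactly. Their poses are not given: they have to be found in the camera images.
- reject_box: Lockable reject box of red sheet steel, fixed on the bench, upright; place and yaw vary. Origin: on the bench, straight below the shut flap, midway across. +x points from the infeed tray into the box (the pushing direction), +z up. All 'box' coordinates (mm) are in this frame. 130 mm wide outside, rear wall at x = 270 mm. Clear lid: level at z = 250 from x = 0 to 100, then sloping to z = 150.
- sill (a point): On the bare steel infeed tray, straight below the shut flap: box (0, 0, 120), axes as the box. The tray is level at z = 120 from x = -200 (open end towards the robot, on two legs) through the flap to the lip at x = 35. From x = -200 to 0 side flanges with inner faces at y = +-59 stand 18 mm above it. The opening under the flap's hinge is 114 mm wide.
- lip (a point): Inner edge of the tray, box (35, 0, 120), axes as the box. From here a steel slide 48 degrees steep leads down to the floor at z = 30, 124 mm wide inside. A gauge tips over as its case centre passes the lip by about 5 mm; under the flap's weight it may hang there until pushed some 20 mm farther, then it slides down by itself.
- header (a point): Middle of the underside of the header bar over the flap: box (0, 0, 232), axes as the box. The bar is 12 mm deep along x and reaches up to z = 250; with its posts at both sides it frames the opening.
- flap (a joint): Angle of the stainless gravity flap, rad: 0 = hanging shut, grows as its lower edge swings into the box, to 1.4; it cannot swing outward. Hinge along the box's y at z = 225; 108 mm wide, 2 mm thick, 140 g. A push of 1 N at its lower edge opens it; it lies at about 0.7 rad on a gauge passing under it; let go, it falls shut by its weight against a mild damper within about 1.5 s.
- flap_edge (a point): Middle of the flap's rolled lower edge, 101 mm below the hinge; box (0, 0, 124) when shut, 4 mm above the tray.
- failed_gauge: Dial pressure gauge with a red dot on its white dial, loose on its back on the infeed tray, about 280 g. Steel case: disc 63 mm in diameter, 32 mm thick; origin at the centre of its underside, +z up out of the dial, +x along the brass stem, which sticks out 16 mm above the tray to 67.5 mm from the case's centre, 20 mm wide at the nut. At the start the stem points to the flap within about 0.5 rad.
- gauge_center (a point): Centre of the failed gauge's case, 16 mm above its underside.
- good_gauge: Bystander: the same kind of gauge with a green dot, on its back on the bench beside the box; origin at the centre of the case's underside, +x along the stem.
- adapter: Bystander: brass hex adapter standing on the bench, 28 mm across, 56 mm tall; origin at the centre of its underside.
- end_cap: Bystander: blue transmitter end cap lying on the bench, 76 mm in diameter, 34 mm tall; origin at the centre of its underside.

How it is judged:
By the outcome, as a careful person would: the job done as asked, in the order asked, and still so for the second after the job is handed in, with the robot touching nothing.
It also fails if it takes over 35 s, if anything falls off the work surface, if the arm or the gripper's body presses on something with over 40 N, if the wrist force passes 120 N, or if a joint passes its speed limit or range.

### The arm

A 6-joint arm with a two-finger parallel gripper is mounted at the origin on the work surface. World frame = base frame: x ahead of the robot, y to its left, z up, the work surface at z = 0. Lengths are in mm, angles in rad, forces in N, time in s.
With the tool pointing down it reaches from about 350 to 975 mm from the base axis. Payload 17.4 kg.
Tool frame: the origin (TCP) lies on the centre line of the jaws, within the pads' length; the fingertips stand 17 mm ahead of it and the grasp point (between the pads) lies 2 mm behind it; z points along the fingers, y is the line along which they close (so a half turn about z gives the same grasp; the last joint's range is limited). The gripper opens to 85 mm and grips with 20 to 120 N. Pads are 22 mm wide; open, the fingers measure 114 mm over their backs; the gripper's body (76 mm by 85 mm) begins 54 mm behind the grasp point. The pads swing forward as they close: fully open they stand 13 mm farther back than shut.
Start: joints at [1.286, 0.116, 1.442, -0, 1.584, -0.038], TCP at [164.912, 654.551, 248.303] pointing down, gripper open.
Joint ranges: [-2.83, 2.83], [-0.83, 2.19], [0.07, 2.5], [-1.14, 4.28], [0.01, 3], [-2.97, 2.97]. Speed limits (rad/s): [1.89, 1.89, 2.22, 3.14, 3.14, 3.14].

### API

Orientations are given as [roll, pitch, yaw] about the fixed x, y, z axes, in that order (R = Rz(yaw) Ry(pitch) Rx(roll)).
In Python, from bench import manip gives the robot as it stands.
- The arm moves only by the shell command python3 -m handwheel 'ROWS' [OPENING] [FORCE]. ROWS is JSON, a list of rows, each a list of 2 entries, a list of its own where there are three numbers: the shift along the tool's x, y, z scaled (see below), then the turn, a rotation vector about the tool's x, y, z scaled (see below). A call has 1 to 20 rows; each row shifts and turns the commanded pose from where the row before left it, along the tool's axes as they then stand; what a row does not reach is not made up. The controller multiplies each number of a shift by 0.025 m and each number of a turn by 0.08 rad. A row lasts 1/12 s, in which the tool goes at most 41.7 mm and 7.16 degrees, less where a joint would pass 70% of its speed; a pose out of reach is approached as far as the arm can. A call with a number of a shift or a turn outside -1 to 1 is refused whole. A call with a gripper value outside its range is refused whole. OPENING is the gripper's target within -1 to 1 (fully open at 1, half-way at 0, shut at -1), set as the call begins (- or left out, the last holds). The fingers move at their own pace and stop on an object; FORCE is the grip in N (left out, the last holds). Time passes only in rows, so rows that do not move let the fingers close. It gives the time, the measured TCP pose, the force, the opening and the grip force at its end, in the units of the state.
- manip.read_state(): the state, without advancing time (a new reading comes with each control period).
- manip.capture(name): name is "side" or "top" or "wrist"; returns a dict with "frame" (400x640x3 uint8, red, green, blue), "vfov" (degrees; the focal length in pixels is half the picture's height over the tangent of half this angle, whatever the lens; pixels are square), "cx", "cy" (the principal point, pixels), "dist" ([k1, k2, p1, p2, k3] as OpenCV has them; the pictures are not rectified), "R" (3x3) and "t" (3): a world point X has camera coordinates R X + t; the wrist camera has in their place "hand_eye" (4x4, takes a point from camera to tool coordinates, whose origin is the TCP and whose axes are the flange's). Camera axes: x right, y down, z forward; pixel columns grow to the right and rows downward; lengths in mm; the calibration is good to about 2 mm. A picture is of the moment at which its call begins: read the wrist's pose just before it. There is no depth.
- manip.job_done(): hands the job in; it is judged then, once.
Trained networks look in a picture, given as the dict that the camera call returned (one of the last four; its "shot" number tells which), for a name from the list of things; names that differ only in an ending like _2 or _b are one class to them, and where a whole thing is asked for, a point or a joint stands for the part that bears it (a point fixed in the world has none). Each returns a list of dicts, best first, with "conf" (0 to 1); they miss things now and then, are a little off and sometimes report something else, mostly with a low value. They report only what shows in the picture. A call takes as long as a camera call.
- manip.outline_of(picture, query): "pixels" (400x640 bool, what is visible of it) and "xy" ([column, row] in pixels, amid what is visible of it).
The state is a dict: "time_s": time; "joints": joint angles; "qvel": joint speeds; "joint_torque": joint torques, N m; "tool_pos": TCP position; "orientation": TCP orientation; "contact_force": force on the tool from outside, world axes, zero at the start; "torque": the same for the moment, N m; "width": finger opening in mm; "gripper_force": force on a finger pad.
Only numpy, scipy, OpenCV 4.12 (cv2) and the standard library are available. Lean on these libraries where they do the work, as an engineer would, in place of code of your own. Each camera call takes 0.05 s, during which the arm holds its last target. There are 200 camera calls.

## Working session

There is one attempt and no reset: what is moved stays moved. The work goes in short steps, Python scripts to look and compute and a shell command to move; the robot and the scene stay as the last step left them, time stands still between calls to the robot, and variables do not carry over. Pictures are saved under pics/ and viewed, at most 10 in all, crops included, and the job is handed in when it is done.

```bash
mkdir -p pics; cat > h.py <<'E'
import numpy as np, cv2
from bench import manip
def K(p):
    f=p["frame"].shape[0]/2/np.tan(np.radians(p["vfov"])/2)
    return np.array([[f,0,p["cx"]],[0,f,p["cy"]],[0,0,1.]])
def ray(p,uv,z):
    "world point at height z seen at pixel uv"
    n=cv2.undistortPoints(np.array([[uv]],float),K(p),np.array(p["dist"],float))[0,0]
    R=np.array(p["R"]);t=np.array(p["t"])
    c=-R.T@t; d=R.T@np.array([n[0],n[1],1])
    return c+d*(z-c[2])/d[2]
def proj(p,X):
    R=np.array(p["R"]);t=np.array(p["t"],float)
    return cv2.projectPoints(np.array(X,float).reshape(-1,1,3),cv2.Rodrigues(R)[0],t,K(p),np.array(p["dist"],float))[0].reshape(-1,2)
def save(p,n): cv2.imwrite("pics/"+n,p["frame"][:,:,::-1])
E
python3 - <<'E'
from h import *
for n in("top","side"):
    p=manip.capture(n); save(p,n+"0.png")
    R=np.array(p["R"]);print(n,-R.T@np.array(p["t"]))
    for q in("failed_gauge","reject_box","flap","good_gauge","adapter","end_cap"):
        for r in manip.outline_of(p,q)[:2]:
            print(q,round(r["conf"],2),np.round(r["xy"]),r["pixels"].sum())
s=manip.read_state();print({k:np.round(v,3) for k,v in s.items()})
E
```

```text
top [ 410.82294908   42.6243631  1159.09965358]
failed_gauge 0.84 [370. 214.] 915
failed_gauge 0.5 [353. 138.] 13859
reject_box 0.6 [353. 138.] 14015
flap 0.23 [360. 160.] 596
good_gauge 0.92 [294. 260.] 767
adapter 0.59 [273. 183.] 172
adapter 0.18 [360. 156.] 656
end_cap 0.61 [436. 229.] 858
end_cap 0.21 [354. 158.] 596
side [247.09994082 593.83886361 683.63499577]
failed_gauge 0.97 [361. 173.] 936
reject_box 0.41 [276. 166.] 17738
flap 0.61 [308. 145.] 826
good_gauge 0.57 [356. 279.] 1116
adapter 0.88 [263. 256.] 372
end_cap 0.43 [404. 186.] 37
{'time_s': np.float64(0.7), 'joints': array([ 1.286,  0.116,  1.442, -0.   ,  1.584, -0.038]), 'qvel': array([-0.001, -0.   ,  0.002, -0.001, -0.   ,  0.001]), 'joint_torque': array([ 1.0000e-03, -7.3157e+01, -6.3255e+01,  0.0000e+00,  1.0000e-03,
       -0.0000e+00]), 'tool_pos': array([164.924, 654.554, 248.319]), 'orientation': array([3.142, 0.   , 2.895]), 'contact_force': array([ 0.245, -0.026, -0.252]), 'torque': array([0.006, 0.028, 0.026]), 'gripper_force': np.float64(0.0), 'width': np.float64(85.226)}
```

View pics/top0.png

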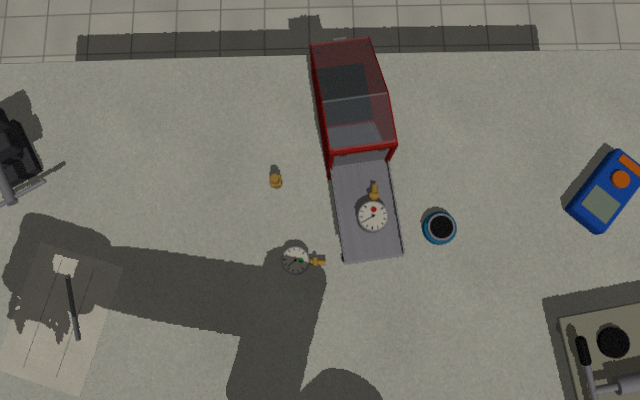

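View pics/side0.png

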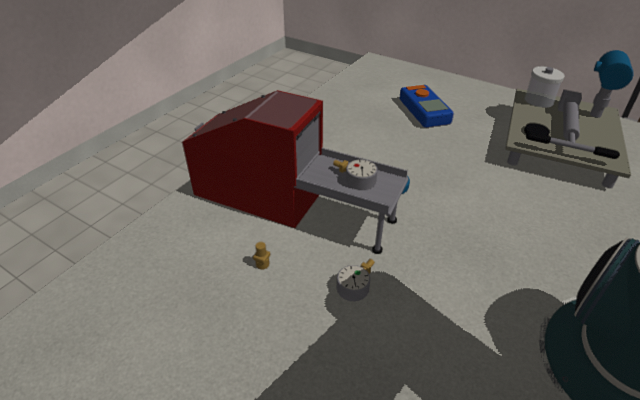

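The top picture shows the tray's open end at about (343,263)–(402,255), the header at (330,153)–(396,146), and the red-dot gauge at (373,215) with its stem up toward the flap. The side view agrees. I'll fit the box pose and check it with overlays.

```bash
cat > fit.py <<'E'
from h import *
from scipy.optimize import least_squares
P={n:manip.capture(n) for n in("top","side")}
def W(b,X):
    c,s=np.cos(b[2]),np.sin(b[2]); X=np.array(X,float)
    return np.c_[b[0]+c*X[:,0]-s*X[:,1],b[1]+s*X[:,0]+c*X[:,1],X[:,2]]
top=[((-200,60,138),(343,262)),((-200,-60,138),(403,254)),((270,65,150),(311,45)),((270,-65,150),(371,38)),((-6,65,250),(330,153)),((-6,-65,250),(397,146))]
side=[((-6,65,250),(295,98)),((-6,-65,250),(322,97)),((-6,65,0),(297,223)),((270,65,150),(184,141))]
side=side[2:]+[]
def f(b): return np.r_[(proj(P["top"],W(b,[a for a,_ in top]))-[u for _,u in top]).ravel()]
o=ray(P["top"],(363,150),235)
r=least_squares(f,[o[0],o[1],0.1],loss="soft_l1"); b=r.x
print("box",b,np.round(r.fun,1))
for n in P:
    g=manip.outline_of(P[n],"failed_gauge")[0]
    m=g["pixels"].astype(np.uint8)
    ys,xs=np.nonzero(m)
    # fit: gauge x,y,yaw via silhouette overlap of a disc model + stem
    def sil(v):
        a=np.linspace(0,2*np.pi,60); im=np.zeros(m.shape,np.uint8)
        d=np.c_[v[0]+31.5*np.cos(a),v[1]+31.5*np.sin(a)]
        h=proj(P[n],np.r_[np.c_[d,a*0+120],np.c_[d,a*0+152]])
        S=8
        big=np.zeros(m.shape,np.uint8)
        cv2.fillConvexPoly(big,np.int32(np.round(cv2.convexHull(h.astype(np.float32))*S)),1,shift=3)
        c,s=np.cos(v[2]),np.sin(v[2]); L=[(20,-9),(67.5,-9),(67.5,9),(20,9)]
        st=[(v[0]+c*p-s*q,v[1]+s*p+c*q,z) for p,q in L for z in(128,144)]
        cv2.fillConvexPoly(big,np.int32(np.round(cv2.convexHull(proj(P[n],st).astype(np.float32))*S)),1,shift=3)
        return big
    from scipy.optimize import minimize
    cost=lambda v:(sil(v)!=m).sum()
    p0=ray(P[n],g["xy"],140)
    best=min((minimize(cost,[p0[0],p0[1],b[2]+d],method="Nelder-Mead",options=dict(initial_simplex=[[p0[0]+i,p0[1]+j,b[2]+d+k] for i,j,k in((0,0,0),(-20,0,0),(0,15,0),(0,0,.3))])) for d in(-.4,0,.4)),key=lambda r:r.fun)
    g=best.x; d=g[:2]-b[:2]; c,s=np.cos(b[2]),np.sin(b[2])
    print(n,"gauge",np.round(g,2),best.fun,"in box",np.round([c*d[0]+s*d[1],-s*d[0]+c*d[1],g[2]-b[2]],2))
ims=[]
for n,(x0,y0,w,h_) in dict(top=(290,30,130,240),side=(170,80,250,180)).items():
    k=3 if n=="side" else 2.4
    im=cv2.resize(P[n]["frame"][y0:y0+h_,x0:x0+w,::-1],None,fx=k,fy=k,interpolation=cv2.INTER_CUBIC)
    def line(pts):
        q=(proj(P[n],W(b,pts))-[x0,y0])*k
        cv2.polylines(im,[np.int32(q)],False,(0,255,0),1)
    line([(0,-59,138),(-200,-59,138),(-200,59,138),(0,59,138)]);line([(-6,65,0),(-6,65,250),(-6,-65,250)])
    line([(0,65,250),(100,65,250),(270,65,150),(270,-65,150),(100,-65,250),(100,65,250)]);line([(-200,-59,120),(-200,59,120)])
    cv2.imwrite(f"pics/fit_{n}.png",im)
E
python3 fit.py
```

```text
box [ 6.69809521e+02 -4.04662226e+01  1.09374051e-01] [ 0.5  0.1 -0.5  0.2  0.2 -0.9 -0.2 -1.2 -1.1  1.8  1.1  0. ]
top gauge [ 5.5467e+02 -6.2530e+01 -1.1000e-01] 84.0 in box [-116.86   -9.36   -0.21]
side gauge [ 5.5794e+02 -6.4100e+01 -2.3000e-01] 138.0 in box [-113.78  -11.28   -0.34]
```

View pics/fit_top.png

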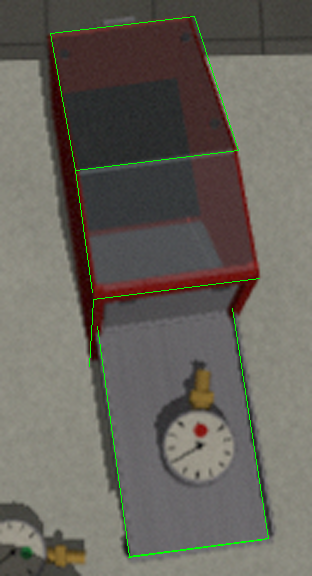

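View pics/fit_side.png

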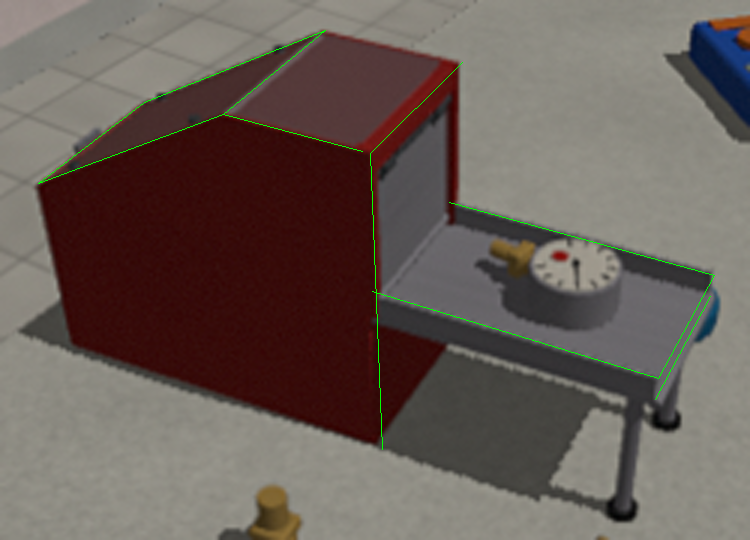

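The overlays match well: the green edges sit on the tray, header and lid. The gauge is at about box (-115,-10) with the stem at about -0.25 rad. Next I'll check where the wrist camera sits and work out the moves.

```bash
cat > go.py <<'E'
from h import *
import sys
from scipy.spatial.transform import Rotation as Rn
B=np.array([669.8,-40.5]);YAW=0.1094
def plan(bx,by,z,a,opt=1):
    "tip-centre-free: TCP target in box; a=angle below horizontal"
    s=manip.read_state(); R0=Rn.from_euler("xyz",s["orientation"]).as_matrix()
    zt=np.array([np.cos(a),0,-np.sin(a)]); yt=np.array([0,opt,0.]); xt=np.cross(yt,zt)
    Rb=Rn.from_euler("z",YAW).as_matrix(); R1=Rb@np.c_[xt,yt,zt]
    p=np.r_[B,0]+Rb@[bx,by,z]; d=p-np.array(s["tool_pos"])
    q=Rb.T@(np.array(s["tool_pos"])-np.r_[B,0])
    print("t",round(s["time_s"],2),"box now",q.round(1),"target world",p.round(1),"F",np.round(Rb.T@s["contact_force"],1),"w",round(s["width"],1))
    print("shift in now axes/25:",(R0.T@d/25).round(2),"in target axes/25:",(R1.T@d/25).round(2),"turn/.08:",(Rn.from_matrix(R0.T@R1).as_rotvec()/.08).round(2))
if __name__=="__main__": plan(*[float(x) for x in sys.argv[1:]])
E
python3 - <<'E'
from h import *
p=manip.capture("wrist");print(np.array(p["hand_eye"]).round(2))
E
for o in 1 -1; do python3 go.py -230 -10 248 1.5708 $o; done
```

```text
[[  -0.     -0.96   -0.28   69.03]
 [   1.     -0.     -0.     -0.15]
 [   0.     -0.28    0.96 -126.56]
 [   0.      0.      0.      1.  ]]
t 0.95 box now [-426.   746.   248.3] target world [442.3 -75.6 248. ] F [-0.   1.   0.8] w 85.7
shift in now axes/25: [-1.789e+01 -2.561e+01  1.000e-02] in target axes/25: [-7.840e+00 -3.024e+01  1.000e-02] turn/.08: [ 0.    0.   -4.45]
t 0.95 box now [-426.   746.   248.3] target world [442.3 -75.6 248. ] F [-0.   1.   0.8] w 85.7
shift in now axes/25: [-1.789e+01 -2.561e+01  1.000e-02] in target axes/25: [7.840e+00 3.024e+01 1.000e-02] turn/.08: [ 0.   -0.   34.82]
```

```bash
python3 -m handwheel '[[[-0.69,-0.985,0],[0,0,0]],[[-0.69,-0.985,0],[0,0,0]],[[-0.69,-0.985,0],[0,0,0]],[[-0.69,-0.985,0],[0,0,0]],[[-0.69,-0.985,0],[0,0,0]],[[-0.69,-0.985,0],[0,0,0]],[[-0.69,-0.985,0],[0,0,0]],[[-0.69,-0.985,0],[0,0,0]],[[-0.69,-0.985,0],[0,0,0]],[[-0.69,-0.985,0],[0,0,0]],[[-0.69,-0.985,0],[0,0,0]],[[-0.69,-0.985,0],[0,0,0]],[[-0.69,-0.985,0],[0,0,0]],[[-0.69,-0.985,0],[0,0,0]],[[-0.69,-0.985,0],[0,0,0]],[[-0.69,-0.985,0],[0,0,0]],[[-0.69,-0.985,0],[0,0,0]],[[-0.69,-0.985,0],[0,0,0]],[[-0.69,-0.985,0],[0,0,0]],[[-0.69,-0.985,0],[0,0,0]]]' -0.2; python3 go.py -230 -10 248 1.5708 -1
```

```text
time_s: 2.62
tool_pos: [379.3, 91.2, 248.6]
orientation: [3.141, 0.001, 2.895]
contact_force: [0.3, -0.0, -0.0]
width: 34.0
gripper_force: 0.0
t 2.62 box now [-274.4  162.6  248.6] target world [442.3 -75.6 248. ] F [ 0.3 -0.  -0. ] w 34.0
shift in now axes/25: [-4.07 -5.85  0.03] in target axes/25: [1.78 6.91 0.03] turn/.08: [ 2.000e-02 -0.000e+00  3.482e+01]
```

```bash
python3 -m handwheel '[[[-0.68,-0.975,0],[0,0,0]],[[-0.68,-0.975,0],[0,0,0]],[[-0.68,-0.975,0],[0,0,0]],[[-0.68,-0.975,0],[0,0,0]],[[-0.68,-0.975,0],[0,0,0]],[[-0.68,-0.975,0],[0,0,0]],[[0,0,0],[0,0,1]],[[0,0,0],[0,0,1]],[[0,0,0],[0,0,1]],[[0,0,0],[0,0,1]],[[0,0,0],[0,0,1]],[[0,0,0],[0,0,1]],[[0,0,0],[0,0,1]],[[0,0,0],[0,0,1]],[[0,0,0],[0,0,1]],[[0,0,0],[0,0,1]],[[0,0,0],[0,0,1]],[[0,0,0],[0,0,1]],[[0,0,0],[0,0,1]],[[0,0,0],[0,0,1]]]' >/dev/null; python3 -m handwheel '[[[0,0,0],[0,0,1]],[[0,0,0],[0,0,1]],[[0,0,0],[0,0,1]],[[0,0,0],[0,0,1]],[[0,0,0],[0,0,1]],[[0,0,0],[0,0,1]],[[0,0,0],[0,0,1]],[[0,0,0],[0,0,1]],[[0,0,0],[0,0,1]],[[0,0,0],[0,0,1]],[[0,0,0],[0,0,1]],[[0,0,0],[0,0,1]],[[0,0,0],[0,0,1]],[[0,0,0],[0,0,1]],[[0,0,0],[0,0,1]],[[0,0,0],[0,0,1]],[[0,0,0],[0,0,1]],[[0,0,0],[0,0,1]],[[0,0,0],[0,0,1]],[[0,0,0],[0,0,1]]]'; python3 go.py -230 -10 200 0.56 -1;python3 -c "
from h import *
print(np.round(manip.read_state()['joints'],2))"
```

```text
time_s: 5.95
tool_pos: [442.3, -74.0, 248.4]
orientation: [3.141, -0.0, 0.171]
contact_force: [0.2, 1.6, 0.1]
width: 34.6
gripper_force: 0.0
t 5.95 box now [-229.8   -8.5  248.4] target world [442.3 -75.6 200. ] F [0.4 1.5 0.1] w 34.6
shift in now axes/25: [-0.01  0.06  1.94] in target axes/25: [-1.65  0.06  1.02] turn/.08: [-0.39 12.63  0.7 ]
[-0.22 -0.39  1.9   0.    1.64  1.18]
```

```bash
python3 -m handwheel '[[[0.8,0.03,0.95],[0,0,0]],[[0.8,0.03,0.95],[0,0,0]],[[0,0,0],[-0.03,0.97,0.054]],[[0,0,0],[-0.03,0.97,0.054]],[[0,0,0],[-0.03,0.97,0.054]],[[0,0,0],[-0.03,0.97,0.054]],[[0,0,0],[-0.03,0.97,0.054]],[[0,0,0],[-0.03,0.97,0.054]],[[0,0,0],[-0.03,0.97,0.054]],[[0,0,0],[-0.03,0.97,0.054]],[[0,0,0],[-0.03,0.97,0.054]],[[0,0,0],[-0.03,0.97,0.054]],[[0,0,0],[-0.03,0.97,0.054]],[[0,0,0],[-0.03,0.97,0.054]],[[0,0,0],[-0.03,0.97,0.054]],[[0,0,0],[0,0,0]]]'; python3 go.py -182 -11 141 0.56 -1;python3 - <<'E'
from h import *
print(np.round(manip.read_state()['joints'],2))
p=manip.capture("side"); cv2.imwrite("pics/s1.png",cv2.resize(p["frame"][60:300,150:550,::-1],None,fx=2,fy=2))
E
```

```text
time_s: 7.28
tool_pos: [489.7, -72.0, 196.6]
orientation: [-3.135, -1.007, 0.109]
contact_force: [-0.6, -0.2, -0.4]
width: 34.4
gripper_force: 0.0
t 7.28 box now [-182.4  -11.6  196.6] target world [490.1 -71.3 141. ] F [-0.6 -0.1 -0.4] w 34.4
shift in now axes/25: [-1.87 -0.02  1.2 ] in target axes/25: [-1.87 -0.02  1.2 ] turn/.08: [-0.08  0.04 -0.  ]
[-0.45 -0.83  2.44  0.73  0.75  0.66]
```

View pics/s1.png

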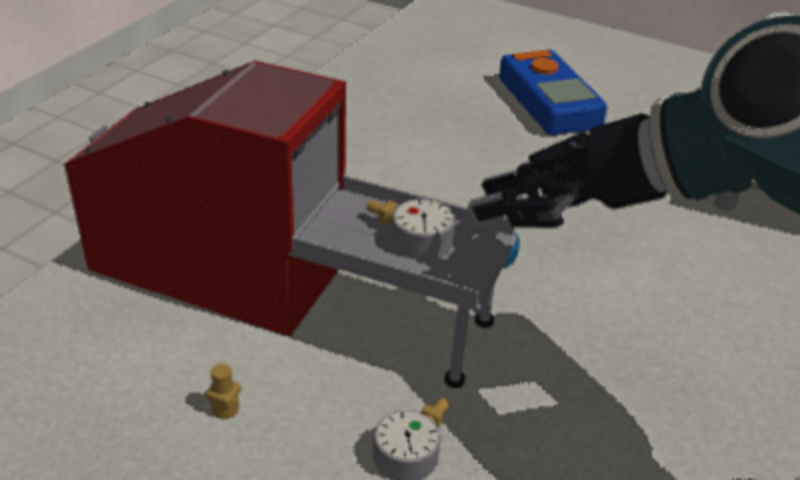

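The side view shows the two fingertips aimed at the gauge's rear, around (475,200) in the crop, with the flap shut ahead. I'll lower them behind the gauge now.

```bash
python3 -m handwheel '[[[-0.35,0,0.26],[0,0,0]],[[-0.35,0,0.26],[0,0,0]],[[-0.35,0,0.26],[0,0,0]],[[-0.35,0,0.26],[0,0,0]],[[-0.35,0,0.26],[0,0,0]],[[0,0,0],[0,0,0]]]'; python3 go.py -172 -11 141 0.56 -1;python3 - <<'E'
from h import *
print(np.round(manip.read_state()['joints'],2))
p=manip.capture("side"); q=manip.capture("wrist")
cv2.imwrite("pics/s2.png",np.vstack([cv2.resize(p["frame"][100:220,240:480,::-1],(600,300)),cv2.resize(q["frame"][:,:,::-1],(480,300))[:, :].copy() if 0 else cv2.copyMakeBorder(cv2.resize(q["frame"][:,:,::-1],(480,300)),0,0,0,120,0)]))
E
```

```text
time_s: 7.83
tool_pos: [493.8, -70.4, 142.3]
orientation: [-3.137, -1.003, 0.113]
contact_force: [-0.7, 0.2, -0.8]
width: 33.8
gripper_force: 0.0
t 7.83 box now [-178.2  -10.5  142.3] target world [500.  -70.2 141. ] F [-0.7  0.3 -0.8] w 33.8
shift in now axes/25: [0.09 0.02 0.24] in target axes/25: [0.09 0.02 0.24] turn/.08: [-0.1   0.1   0.02]
[-0.44 -0.76  2.5   0.83  0.66  0.54]
```

View pics/s2.png

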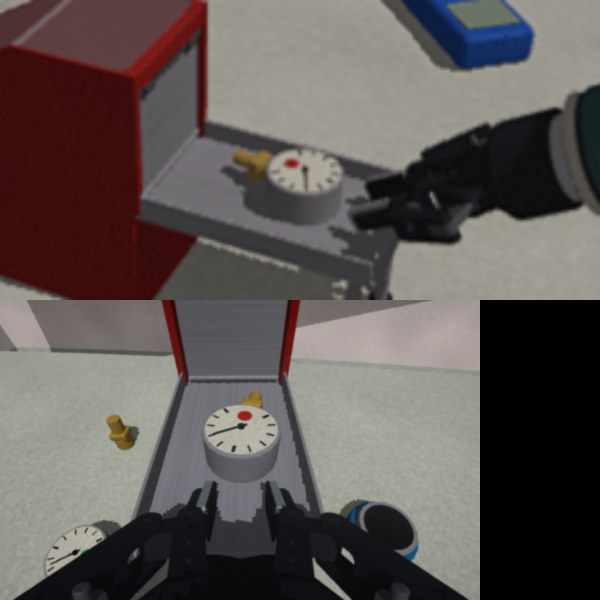

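Fingers straddle the gauge symmetrically in the wrist view (gauge at about (242,430), fingertips at 210 and 270). I'll push gently, steering slightly to the middle.

```bash
python3 -m handwheel '[[[0.13,-0.01,0.2],[0,0,0]],[[0.13,-0.01,0.2],[0,0,0]],[[0.13,-0.01,0.2],[0,0,0]],[[0.13,-0.01,0.2],[0,0,0]],[[0.13,-0.01,0.2],[0,0,0]],[[0.13,-0.02,0.2],[0,0,0]],[[0.13,-0.02,0.2],[0,0,0]],[[0.13,-0.02,0.2],[0,0,0]],[[0.13,-0.02,0.2],[0,0,0]],[[0.13,-0.02,0.2],[0,0,0]],[[0.13,-0.02,0.2],[0,0,0]],[[0.13,-0.02,0.2],[0,0,0]],[[0.13,-0.02,0.2],[0,0,0]],[[0.13,-0.02,0.2],[0,0,0]]]'; python3 go.py 18 0 142 0.56 -1;python3 - <<'E'
from h import *
p=manip.capture("side"); q=manip.capture("wrist")
cv2.imwrite("pics/s3.png",np.vstack([cv2.resize(p["frame"][100:220,240:480,::-1],(600,300)),cv2.copyMakeBorder(cv2.resize(q["frame"][:,:,::-1],(480,300)),0,0,0,120,0)]))
E
```

```text
time_s: 9.1
tool_pos: [577.0, -55.6, 145.9]
orientation: [-3.139, -1.007, 0.113]
contact_force: [-2.3, -1.4, 0.6]
width: 34.4
gripper_force: 1.1
t 9.1 box now [-93.9  -4.9 145.9] target world [687.7 -38.5 142. ] F [-2.4 -1.2  0.6] w 34.4
shift in now axes/25: [ 2.26 -0.17  3.87] in target axes/25: [ 2.24 -0.2   3.87] turn/.08: [-0.08  0.05  0.03]
```

View pics/s3.png

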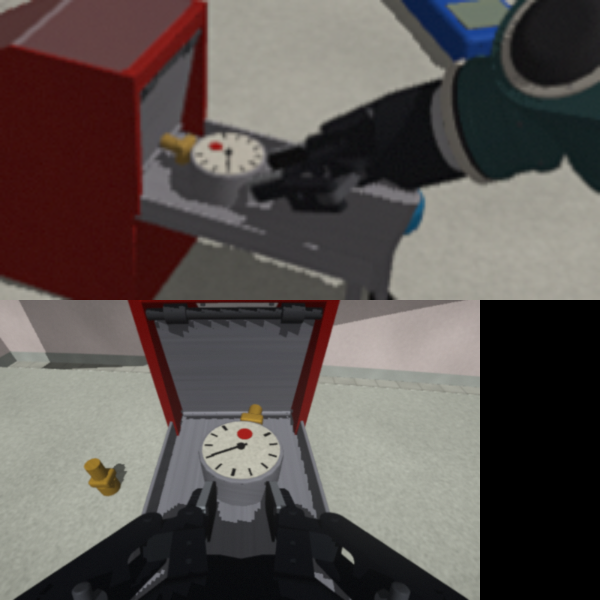

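```bash
python3 -m handwheel '[[[0.12,-0.01,0.205],[0,0,0]],[[0.12,-0.01,0.205],[0,0,0]],[[0.12,-0.01,0.205],[0,0,0]],[[0.12,-0.01,0.205],[0,0,0]],[[0.12,-0.01,0.205],[0,0,0]],[[0.12,-0.01,0.205],[0,0,0]],[[0.12,-0.01,0.205],[0,0,0]],[[0.12,-0.01,0.205],[0,0,0]],[[0.12,-0.01,0.205],[0,0,0]],[[0.12,-0.01,0.205],[0,0,0]],[[0.12,-0.01,0.205],[0,0,0]],[[0.12,-0.01,0.205],[0,0,0]],[[0.12,-0.01,0.205],[0,0,0]],[[0.12,-0.01,0.205],[0,0,0]],[[0.12,-0.01,0.205],[0,0,0]],[[0.12,-0.01,0.205],[0,0,0]],[[0.12,-0.01,0.205],[0,0,0]]]'; python3 go.py 24 0 142 0.56 -1;python3 - <<'E'
from h import *
p=manip.capture("side"); q=manip.capture("wrist");t=manip.capture("top")
for n,i in dict(top=t,side=p,wrist=q).items(): print(n,[(round(r["conf"],2),np.round(r["xy"]),r["pixels"].sum()) for r in manip.outline_of(i,"failed_gauge")[:2]])
a=cv2.resize(p["frame"][80:200,200:440,::-1],(500,250))
b=cv2.resize(t["frame"][30:180,290:440,::-1],(300,250),interpolation=cv2.INTER_CUBIC)
c=cv2.copyMakeBorder(cv2.resize(q["frame"][:,:,::-1],(544,340)),0,0,0,256,0)
cv2.imwrite("pics/s4.png",np.vstack([np.hstack([a,b]),c]))
E
```

```text
time_s: 10.62
tool_pos: [676.7, -39.7, 142.2]
orientation: [-3.139, -1.006, 0.113]
contact_force: [-1.0, -0.1, -0.5]
width: 34.2
gripper_force: 0.0
t 10.62 box now [7.000e+00 1.000e-01 1.422e+02] target world [693.7 -37.9 142. ] F [-1.  -0.  -0.5] w 34.2
shift in now axes/25: [0.36 0.01 0.58] in target axes/25: [0.35 0.   0.58] turn/.08: [-0.08  0.06  0.03]
top []
side [(0.61, array([355., 279.]), np.int64(1107)), (0.61, array([264., 258.]), np.int64(329))]
wrist [(0.59, array([323., 218.]), np.int64(4963))]
```

View pics/s4.png

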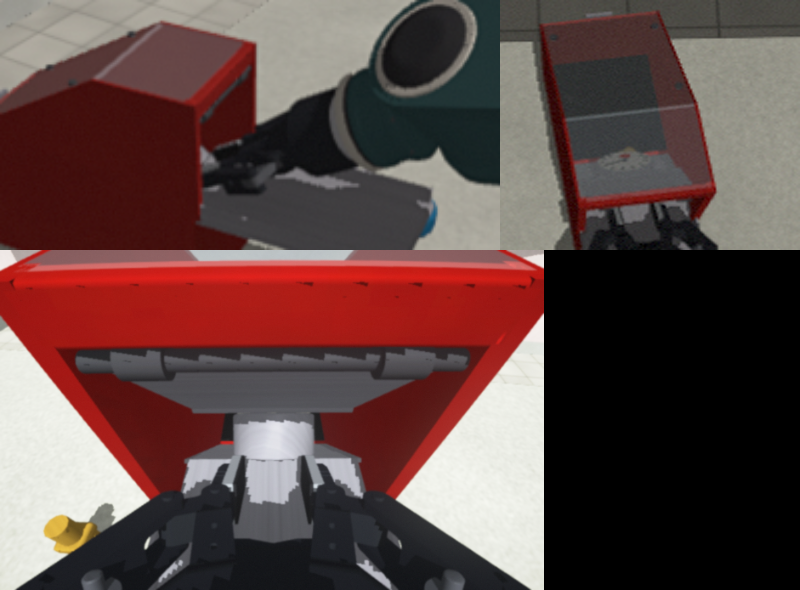

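The gauge has tipped over the lip (wrist view: underside visible at about (273,440)) and hangs under the flap, as the task said it might. I'll push it a bit farther.

```bash
python3 -m handwheel '[[[0.13,0,0.2],[0,0,0]],[[0.13,0,0.2],[0,0,0]],[[0.13,0,0.2],[0,0,0]],[[0,0,0],[0,0,0]],[[0,0,0],[0,0,0]],[[0,0,0],[0,0,0]]]'; python3 go.py 34 0 142 0.56 -1;python3 - <<'E'
from h import *
q=manip.capture("wrist");t=manip.capture("top")
for n,i in dict(top=t,wrist=q).items(): print(n,[(round(r["conf"],2),np.round(r["xy"]),r["pixels"].sum()) for r in manip.outline_of(i,"failed_gauge")[:2]])
b=cv2.resize(t["frame"][30:180,290:440,::-1],(300,300),interpolation=cv2.INTER_CUBIC)
c=cv2.resize(q["frame"][:,:,::-1],(480,300))
cv2.imwrite("pics/s5.png",np.hstack([b,c]))
E
```

```text
time_s: 11.42
tool_pos: [694.0, -37.7, 142.6]
orientation: [-3.139, -1.006, 0.113]
contact_force: [-1.2, -0.6, -0.6]
width: 34.0
gripper_force: 0.2
t 11.42 box now [2.430e+01 1.000e-01 1.426e+02] target world [703.6 -36.8 142. ] F [-1.3 -0.5 -0.6] w 34.0
shift in now axes/25: [0.19 0.01 0.34] in target axes/25: [0.19 0.   0.34] turn/.08: [-0.08  0.05  0.03]
top []
wrist []
```

View pics/s5.png

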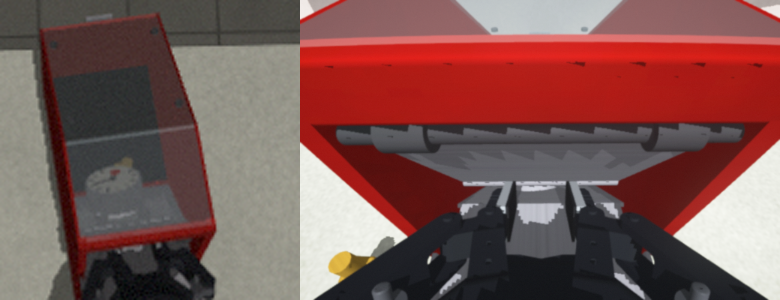

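```bash
python3 -m handwheel '[[[0,0,0],[0,0,0]],[[0,0,0],[0,0,0]],[[0,0,0],[0,0,0]],[[0,0,0],[0,0,0]],[[0,0,0],[0,0,0]],[[0,0,0],[0,0,0]]]'; python3 - <<'E'
from h import *
q=manip.capture("wrist");t=manip.capture("top")
b=cv2.resize(t["frame"][30:180,290:440,::-1],(300,300),interpolation=cv2.INTER_CUBIC)
c=cv2.resize(q["frame"][:,:,::-1],(480,300))
cv2.imwrite("pics/s6.png",np.hstack([b,c]))
E
```

```text
time_s: 12.12
tool_pos: [694.0, -37.7, 142.8]
orientation: [-3.139, -1.007, 0.113]
contact_force: [-0.5, 0.4, -1.1]
width: 34.2
gripper_force: 0.2
```

View pics/s6.png

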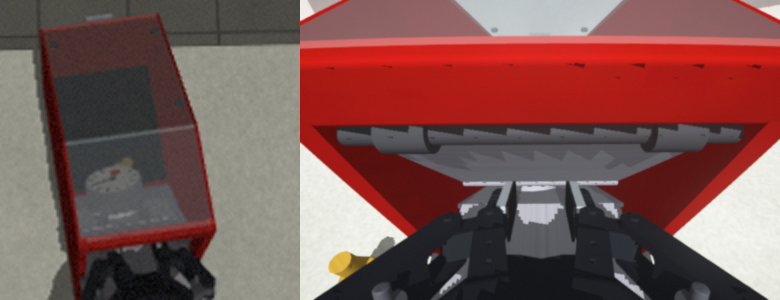

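```bash
cat > loc.py <<'E'
from h import *
from go import *
t=manip.capture("top")
Rb=Rn.from_euler("z",YAW).as_matrix()
for s in range(0,110,15):
    x=35+s*np.cos(.838)+32*np.sin(.838); z=120-s*np.sin(.838)+32*np.cos(.838)
    print(s,round(x),round(z),proj(t,np.r_[B,0]+Rb@[x,0,z]).round(0))
print("flat on floor x150",proj(t,np.r_[B,0]+Rb@[150,0,62]).round(0),"x180",proj(t,np.r_[B,0]+Rb@[180,0,62]).round(0))
f=t["frame"].astype(int); m=(f.min(2)>95); m[:95]=0;m[150:]=0;m[:,:325]=0;m[:,395:]=0
r=(f[:,:,0]>100)&(f[:,:,1]<70);r=r&(np.add.outer(np.arange(400),0*np.arange(640))<135)&(np.add.outer(np.arange(400),0*np.arange(640))>100)
for k in("failed_gauge","flap"): print(k,[(round(q["conf"],2),np.round(q["xy"]),q["pixels"].sum()) for q in manip.outline_of(t,k)[:3]])
c=f[112:132,330:362].min(2);print(c[::2,::2])
E
python3 loc.py
```

```text
0 59 141 [[355. 135.]]
15 69 130 [[354. 132.]]
30 79 119 [[353. 129.]]
45 89 108 [[352. 126.]]
60 99 97 [[351. 124.]]
75 109 86 [[350. 121.]]
90 119 75 [[349. 118.]]
105 129 63 [[348. 116.]]
flat on floor x150 [[347. 107.]] x180 [[345.  95.]]
failed_gauge []
flap [(0.26, array([273., 182.]), np.int64(139))]
[[ 58  57  58  58  56  60  61  62  67  82  81  75  70  64  57  59]
 [ 62  58  61  56  60  61  91 100  95  92 104 102  95  81  68  57]
 [ 61  62  63  74 103  96  99 101  57  66  97 106  98 100  96  61]
 [ 59  56  86  96  97 106 105  99  73  96 105 103 103  96 102  77]
 [ 61  65  94  95  98  98  83  92  90 105 105 106 100  92  95  79]
 [ 58  70 102  89  90 101 104 104 104 106 105 101  99  96  85  86]
 [ 56  68  90 102  96  95 102  89 105  95 101 100  93  90  88  86]
 [ 64  61  85  87  93  96  97  93  96  93  92  91  87  91  90  85]
 [ 80  82  87  90  88  87  85  90  90  88  90  91  90  90  87  90]
 [ 89  86  85  87  90  86  87  90  91  87  90  89  89  88  87  89]]
```

The dial sits near (346,120). That puts the case about 78 mm down the slide with the stem at the floor, so it's inside the box and at rest. I'll draw the fingers back now.

```bash
python3 -m handwheel '[[[-0.13,0,-0.2],[0,0,0]],[[-0.26,0,-0.41],[0,0,0]],[[-0.26,0,-0.41],[0,0,0]],[[-0.26,0,-0.41],[0,0,0]],[[-0.26,0,-0.41],[0,0,0]],[[-0.26,0,-0.41],[0,0,0]],[[-0.26,0,-0.41],[0,0,0]],[[-0.26,0,-0.41],[0,0,0]],[[-0.26,0,-0.41],[0,0,0]],[[-0.26,0,-0.41],[0,0,0]],[[-0.26,0,-0.41],[0,0,0]],[[-0.26,0,-0.41],[0,0,0]],[[-0.26,0,-0.41],[0,0,0]],[[0,0,0],[0,0,0]],[[0,0,0],[0,0,0]]]';python3 -m handwheel '[[[0,0,0],[0,0,0]],[[0,0,0],[0,0,0]],[[0,0,0],[0,0,0]],[[0,0,0],[0,0,0]],[[0,0,0],[0,0,0]],[[0,0,0],[0,0,0]],[[0,0,0],[0,0,0]],[[0,0,0],[0,0,0]],[[0,0,0],[0,0,0]],[[0,0,0],[0,0,0]],[[0,0,0],[0,0,0]],[[0,0,0],[0,0,0]],[[0,0,0],[0,0,0]],[[0,0,0],[0,0,0]],[[0,0,0],[0,0,0]],[[0,0,0],[0,0,0]],[[0,0,0],[0,0,0]],[[0,0,0],[0,0,0]]]'; python3 go.py -130 0 142 0.56 -1; python3 loc.py | tail -13; python3 - <<'E'
from h import *
from go import *
q=manip.capture("wrist"); s=manip.read_state()
r=manip.outline_of(q,"flap")
T=np.array(q["hand_eye"]); R=Rn.from_euler("xyz",s["orientation"]).as_matrix()
Rc=R@T[:3,:3]; c=R@T[:3,3]+s["tool_pos"]
q["R"]=Rc.T; q["t"]=-Rc.T@c
Rb=Rn.from_euler("z",YAW).as_matrix()
for th in(0,.3,.7): print(th,[proj(q,np.r_[B,0]+Rb@[101*np.sin(th),y,225-101*np.cos(th)]).round(0) for y in(-54,54)])
for d in r[:2]:
    ys,xs=np.nonzero(d["pixels"]);print(d["conf"],xs.min(),xs.max(),ys.min(),ys.max())
for k in("failed_gauge","good_gauge","adapter","end_cap"):print(k,[(round(d["conf"],2),np.round(d["xy"])) for d in manip.outline_of(q,k)[:2]])
p=manip.capture("side")
for k in("flap","good_gauge","adapter","failed_gauge"):print(k,[(round(d["conf"],2),np.round(d["xy"]),d["pixels"].sum()) for d in manip.outline_of(p,k)[:2]])
E
```

```text
time_s: 13.62
tool_pos: [543.3, -55.6, 143.1]
orientation: [-3.14, -1.008, 0.114]
contact_force: [0.3, -0.2, -0.3]
width: 34.5
gripper_force: 0.0
time_s: 15.12
tool_pos: [543.4, -55.3, 142.6]
orientation: [-3.139, -1.007, 0.113]
contact_force: [0.4, -0.6, 0.3]
width: 33.9
gripper_force: 0.0
t 15.12 box now [-127.3   -0.9  142.6] target world [540.6 -54.7 142. ] F [ 0.3 -0.6  0.3] w 33.9
shift in now axes/25: [-0.08 -0.04 -0.08] in target axes/25: [-0.08 -0.04 -0.08] turn/.08: [-0.08  0.05  0.03]
flat on floor x150 [[347. 107.]] x180 [[345.  95.]]
failed_gauge []
flap []
[[52 54 54 52 52 53 56 58 57 70 72 72 65 62 54 52]
 [55 51 52 58 56 56 84 95 86 86 91 94 87 75 60 56]
 [52 56 54 67 96 88 93 91 54 61 90 93 86 93 89 59]
 [55 57 78 90 88 96 93 89 66 92 95 95 94 91 94 72]
 [54 61 84 87 90 85 78 82 82 98 93 93 90 84 86 71]
 [56 70 90 82 85 97 95 96 95 97 98 91 91 91 81 84]
 [53 60 84 91 88 86 95 82 97 84 92 93 83 80 79 82]
 [60 59 78 79 80 89 90 87 86 83 77 81 82 81 82 79]
 [70 78 80 81 80 76 81 80 83 80 82 79 82 81 80 80]
 [81 79 78 82 82 80 80 83 84 77 77 81 78 79 80 77]]
0 [array([[387., 143.]]), array([[253., 143.]])]
0.3 [array([[383., 118.]]), array([[257., 117.]])]
0.7 [array([[381.,  77.]]), array([[260.,  77.]])]
0.73 227 414 0 140
failed_gauge []
good_gauge []
adapter [(0.59, array([152., 206.]))]
end_cap [(0.97, array([565., 343.]))]
flap [(0.7, array([309., 147.]), np.int64(863))]
good_gauge []
adapter [(0.55, array([262., 257.]), np.int64(326))]
failed_gauge [(0.75, array([276., 167.]), np.int64(17330))]
```

```bash
python3 -c "
from bench import manip
print(manip.job_done())"
```

```text
the job is handed in; nothing more can be done
None
```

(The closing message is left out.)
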